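Fit a water-filter cartridge and clamp it home

ROBOT

A 6-joint arm with a two-finger parallel gripper is mounted at the origin on the work surface. World frame = base frame: x ahead of the robot, y to its left, z up, the work surface at z = 0. Lengths are in mm, angles in rad, forces in N, time in s.
With the tool pointing down it reaches from about 350 to 775 mm from the base axis. Payload 7.3 kg.
Tool frame: the origin (TCP) lies midway between the tips of the shut fingers; the grasp point (between the pads) lies 19 mm behind it (bot.hold_point_z is the distance from the TCP to the grasp point, in mm); z points along the fingers, y is the direction in which the jaws open and shut (so a half turn about z gives the same grasp; the last joint's range is limited). The gripper opens to 92 mm and grips with 3 to 60 N. Pads are 19 mm wide; open, the fingers measure 130 mm over their backs; the gripper's body (75 mm by 190 mm) begins 47 mm behind the grasp point.
Start: joints at [1.153, 0.342, 1.524, -0, 1.275, -0.146], TCP at [140.929, 505.751, 226.741] pointing down, gripper open.
Joint ranges: [-2.53, 2.53], [-0.77, 2.02], [0.04, 2.7], [-1, 4.14], [0.28, 2.66], [-3.11, 3.11]. Speed limits (rad/s): [2.57, 2.57, 3.14, 3.14, 3.14, 3.14].

INTERFACE

Orientations are given as [roll, pitch, yaw] about the fixed x, y, z axes, in that order (R = Rz(yaw) Ry(pitch) Rx(roll)).
In Python, from plant import bot gives the robot as it stands.
- The arm moves only by the tool servo_tool, never from a script. Its argument "series" is a list of rows, each a list of 5 numbers: the opening, from 0 (shut) to 1 (fully open), then the shift along the tool's x, y, z each as a share of 50 mm, from -1 to 1, then the turn about the tool's z as a share of 90 degrees, from -1 to 1. In form: [[gripper, tx, ty, tz, spin], ...]. A call has 1 to 20 rows; each row shifts and turns the commanded pose from where the row before left it, along the tool's axes as they then stand; what a row does not reach is not made up. A row lasts 1/8 s, in which the tool goes at most 62.5 mm and 10.7 degrees, less where a joint would pass 70% of its speed; a pose out of reach is approached as far as the arm can. A call with a number of a shift or a turn outside -1 to 1 is refused whole. A call with a gripper value outside its range is refused whole. The fingers move at their own pace and stop on an object; the grip force is fixed at half the most. Time passes only in rows, so rows that do not move let the fingers close. It gives the time, the measured TCP pose, the force and the opening at its end, in the units of the state.
- bot.get_obs(): the state, without advancing time (a new reading comes with each control period).
- bot.capture(name): name is "scene" or "top"; returns the picture (384x512x3 uint8, red, green, blue); there is no depth.
- bot.camera_model(name): a dict with "mtx" (3x3 intrinsics, pixels), "world_from_camera" (4x4, takes a point from camera to world coordinates). Camera axes: x right, y up, looking along -z (the intrinsics and any distortion apply to the point x, -y, -z); pixel columns grow to the right and rows downward; lengths in mm; the calibration is good to about 2 mm. A picture is of the moment at which its call begins. camera_model takes no time and is no camera call.
- bot.close_job(): hands the job in, once; it reports no verdict.
Trained networks look in the newest picture that a camera, given by its name, has taken for a name from the list of things; names that differ only in an ending like _2 or _b are one class to them, and where a whole thing is asked for, a point or a joint stands for the part that bears it (a point fixed in the world has none). Each returns a list of dicts, best first, with "p" (0 to 1); they miss things now and then, are a little off and sometimes report something else, mostly with a low value. They report only what shows in the picture. A call takes as long as a camera call. They do not tell look-alikes from the thing itself.
- bot.outline_of(camera, label): "mask" (384x512 bool, what is visible of it).
- bot.pinpoint(camera, label): "point" ([x, y, z] in mm, in the coordinates of the camera as it stood for that picture, good to about 4 mm: a listed point, or the origin of a listed thing).
The state is a dict: "time": time; "joint_positions": joint angles; "dq": joint speeds; "tau": joint torques, N m; "tool_pos": TCP position; "tcp_rot": TCP orientation; "contact_force": force on the tool from outside, world axes, zero at the start; "moment": the same for the moment, N m; "grip_width": finger opening in mm.
Only numpy, scipy, OpenCV 4.12 (cv2) and the standard library are available. Lean on these libraries where they do the work, as an engineer would, in place of code of your own. Each camera call takes 0.05 s, during which the arm holds its last target.

TASK

Fit the new filter cartridge (the taller of the two white ones) in the hot-water unit: stand it nose down in the round cradle and let go of it, then swing the clamp over by its handle and press until the clamp has driven the cartridge fully home, shoulder flush on the cradle, where it stays. The clamp must do the driving, not the gripper, and it must press gently enough not to crush the cartridge; leave the spent cartridge, the mug and the shaker where they stand.

Things in the scene. Friction and masses are not known exactly. Their poses are not given: they have to be found in the camera images.
- brewer: Hot-water unit, fixed; place and yaw vary. Origin on the counter below the cradle's axis; z up; x points from cradle to clamp hinge and boiler. Black base plate 25 mm high, x -95 to 325 mm, 150 wide; steel cradle block 90 x 90 mm, top at 75 mm; two hinge posts at x 85, y +-62 mm, 150 mm high; boiler box x 192 to 318 mm, 155 wide, 172 high, knob to 186 mm.
- seat (a point): Centre of the cradle's round mouth in the block's top, 75 mm above the counter. Hole 41.5 mm wide, 3 mm lead-in chamfer. A spring ejector inside carries the cartridge: just laid in, it rests with its shoulder 8 mm above the mouth; it pushes up with 4 N there, 10 N when flush. With the clamp up, never push the cartridge to within 2 mm of flush.
- cartridge: New filter cartridge, white plastic, loose, upright, 0.12 to 0.2 kg. Origin at the centre of its underside, z up. Nose 40 mm in diameter, 35 mm long, 4 mm chamfer at the foot; above it a head 48 mm in diameter, 30 mm high (the shoulder is its underside); 65 mm in all, flat top. Home in the cradle, its origin is 35 mm below seat. More than 40 N from the clamp crushes it.
- clamp: Clamp: a bail of two steel arms 110 mm apart, joined by a handle bar at the end and a cross beam 85 mm from the hinge with a rubber foot on a screw spindle below it. Origin: middle of the hinge axis. y along the hinge; the bail lies along -x. z is vertical when it lies level (shut), and leans back towards the unit's +x by 1.7 to 1.95 rad at the start (stop at 2.0).
- hinge (a point): Middle of the clamp's hinge axis, 133 mm above the counter, 85 mm from the cradle's axis along the unit's x. Stiff: the clamp stays where it is left (friction 1.5 N m, about 7.5 N at the handle just to swing it), even against 17 N under the foot. To shut it the handle goes up, over and down to the unit's -x side.
- beam (a point): Middle of the clamp's cross beam, 85 mm from the hinge, above the foot. The foot's tip is 28 mm below it, but its screw setting differs by up to +-9 mm each time and is not reported: the cartridge comes home with the clamp within about 0.14 rad of level. The foot yields 1 mm per 14 N.
- handle (a point): Middle of the round black handle bar, 16 mm thick, 200 mm from the hinge, parallel to it, about 95 mm free between the arms; 0.32 m above the counter at the start, 0.13 m shut. Pinched from above it turns between the fingers. Pressing down here, about 11 N brings the cartridge just home, 14 to 16 N is a sound press, 20 N or more crushes it.
- spent: The spent cartridge, to be left alone: the same nose and diameter, but its head is only 12 mm high (47 mm in all). Stands on the counter; origin at the centre of its underside. The two cartridges may have swapped places.
- mug: White mug, 76 mm in diameter, 85 mm high, to be left alone. Origin at the centre of its underside.
- shaker: Steel salt shaker, 48 mm in diameter, 88 mm high, to be left alone. Origin at the centre of its underside.
Not all that is in view belongs to the job. Leave any turquoise look-alike of the cartridge alone.

How it is judged (in metres and radians):
On the way, in this order (a step that is already met when the one before it is completed fails the run):
1. the new cartridge stands in the cradle, let go, still raised on the ejector, with the clamp still up (horizontal distance between cartridge and seat below 0.004 m and angle between cartridge's own z axis and vertical below 0.07 rad and z of cartridge in the frame of seat between -0.033 and -0.022 m and contact force between the fingers and cartridge below 0.1 N and angle between clamp's own z axis and vertical above 1 rad), for 0.3 s.
2. the clamp is swung over and has driven the cartridge fully home (horizontal distance between cartridge and seat below 0.004 m and angle between cartridge's own z axis and vertical below 0.07 rad and z of cartridge in the frame of seat between -0.038 and -0.0335 m and angle between clamp's own z axis and vertical below 0.25 rad and contact force between clamp and cartridge above 3 N), for 0.2 s.
At the end, for the whole second after the job is handed in: New cartridge upright (0.07 rad) in the cradle, within 4 mm of its axis, shoulder within 1.5 mm of flush, at rest, held by the shut clamp (within 0.25 rad of level, pressing over 3 N); spent cartridge, mug and shaker upright (0.2 rad) and within 30 mm of where they stood (all of step 2 and linear speed of cartridge below 0.01 m/s and distance of each of spent, mug, shaker from where it was at the start of the episode below 0.03 m and angle between each of spent, mug, shaker's own z axis and vertical below 0.2 rad); the robot touches nothing.
It fails at once if the clamp presses on the cartridge with more than 40 N (crushed) (contact force between clamp and cartridge above 40 N).
It fails at once if the cartridge is pushed to within 2 mm of home while the clamp is up (the clamp must drive it) (angle between clamp's own z axis and vertical above 1 rad and horizontal distance between cartridge and seat below 0.01 m and z of cartridge in the frame of seat below -0.033 m).
It fails at once if the gripper pushes on the cartridge while the clamp is coming down on it (angle between clamp's own z axis and vertical below 0.8 rad and contact force between the fingers and cartridge above 2 N).
It fails at once if the spent cartridge, the mug or the shaker is knocked over or moved more than 30 mm (distance of any of spent, mug, shaker from where it was at the start of the episode above 0.03 m or angle between any of spent, mug, shaker's own z axis and vertical above 0.3 rad).
It also fails if it takes over 72 s, if anything falls off the work surface, if the arm or the gripper's body presses on something with over 40 N, if the wrist force passes 120 N, or if a joint passes its speed limit or range.

## Working session

There is one attempt and no reset: what is moved stays moved. The work goes in short steps, Python scripts to look and compute and a tool call to move; the robot and the scene stay as the last step left them, time stands still between calls to the robot, and variables do not carry over. Pictures are saved under pics/ and viewed, and the job is handed in when it is done.

Besides the shell and the picture viewer there is one more tool, called after "Call:" in YAML: its name, and indented under it one key for each argument. servo_tool: Moves the arm, as the interface text tells. Shift numbers are shares of 50 mm and turn numbers shares of 90 degrees, none past 1 either way. Its arguments: {"type":"object","properties":{"series":{"type":"array"}},"required":["series"]}

```bash
mkdir -p pics; ls; cat > h.py <<'E'
from plant import bot
import numpy as np, cv2
def w(cam,p):
    T=np.array(bot.camera_model(cam)["world_from_camera"]); return (T@np.r_[p,1])[:3]
def proj(cam,P):
    m=bot.camera_model(cam);T=np.linalg.inv(np.array(m["world_from_camera"]));c=(T@np.r_[P,1])[:3]
    v=np.array(m["mtx"])@np.array([c[0],-c[1],-c[2]]);return v[:2]/v[2]
def ray(cam,uv,z):
    m=bot.camera_model(cam);T=np.array(m["world_from_camera"])
    d=np.linalg.inv(np.array(m["mtx"]))@np.array([uv[0],uv[1],1]);d=T[:3,:3]@np.array([d[0],-d[1],-d[2]])
    o=T[:3,3];return o+d*(z-o[2])/d[2]
def snap(cam,name):
    im=bot.capture(cam);cv2.imwrite(f"pics/{name}.png",im[:,:,::-1]);return im
E
python3 - <<'E'
from h import *
for c in("scene","top"):
    snap(c,c+"0")
    print(c,{k:v for k,v in bot.camera_model(c).items()})
    for n in("seat","cartridge","hinge","handle","beam","spent","mug","shaker","brewer"):
        for r in bot.pinpoint(c,n)[:3]: print(c,n,round(r["p"],2),w(c,r["point"]).round(1))
o=bot.get_obs();print(o)
E
```

```text
pics
scene {'mtx': array([[460.00733835,   0.        , 254.63729108],
       [  0.        , 460.00733835, 192.10260718],
       [  0.        ,   0.        ,   1.        ]]), 'world_from_camera': array([[ 8.40606819e-01, -4.45618178e-01,  3.07903580e-01,
         9.07821151e+02],
       [ 5.41393398e-01,  6.73902336e-01, -5.02741316e-01,
        -6.24741775e+02],
       [ 1.65337273e-02,  5.89304744e-01,  8.07741638e-01,
         9.00270478e+02],
       [ 0.00000000e+00,  0.00000000e+00,  0.00000000e+00,
         1.00000000e+00]])}
scene seat 0.96 [539.1  19.7  72.2]
scene seat 0.32 [423.2   6.5 327.9]
scene cartridge 0.98 [ 592.4 -319.8   -0.7]
scene cartridge 0.64 [ 5.072e+02 -3.320e+02  2.000e-01]
scene hinge 0.63 [455.2  10.1 134.9]
scene handle 0.61 [423.1   6.8 332.3]
scene beam 0.81 [442.2   5.9 215.1]
scene beam 0.53 [458.   11.8 132.9]
scene spent 0.81 [ 460.6 -235.6   -0.8]
scene mug 0.85 [ 730.2 -236.4    2.1]
scene shaker 0.62 [744.7 -71.3  -2.9]
scene brewer 0.86 [537.2  20.4   1.5]
top {'mtx': array([[386.86365695,   0.        , 256.72318066],
       [  0.        , 386.8
[... 914 characters left out ...]
  24.1   2. ]
{'time': 1.0, 'joint_positions': array([ 1.15297985e+00,  3.42012555e-01,  1.52409734e+00, -3.08370203e-05,
        1.27542400e+00, -1.46029109e-01]), 'dq': array([ 7.25511870e-05,  1.52362960e-03, -1.44500381e-04, -1.26308137e-03,
       -1.25675312e-03, -3.08489406e-03]), 'tau': array([ 1.08186239e-03, -4.31136775e+01, -2.44488716e+01,  7.18932180e-02,
        4.81520640e-02, -3.75050135e-06]), 'tool_pos': array([140.94521174, 505.73840267, 226.73491449]), 'tcp_rot': array([3.14153881e+00, 3.77379292e-05, 2.86981426e+00]), 'contact_force': array([ 0.30280115, -1.00438702, -0.78638248]), 'moment': array([ 0.0098895 , -0.01924697,  0.01808208]), 'grip_width': 92.00778040159138}
```

View pics/scene0.png

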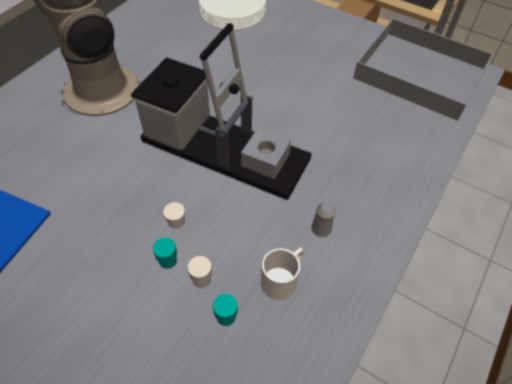

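View pics/top0.png

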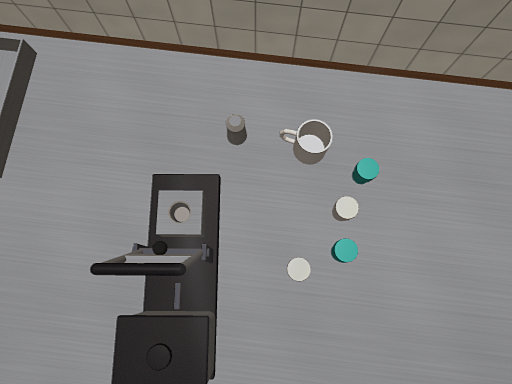

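White cartridges show at about (175,214) and (200,270) in the scene view. The second is the taller one, at roughly (593,-320), and both turquoise ones are decoys. I'll refine the cartridge and seat positions next.

```bash
cat > r.py <<'E'
from h import *
from scipy.optimize import minimize
C=("scene","top")
def ring(x,y,z,r,n=40):
    a=np.linspace(0,2*np.pi,n);return np.c_[x+r*np.cos(a),y+r*np.sin(a),np.full(n,z)]
ms={}
for c in C:
    bot.capture(c)
    for r in bot.outline_of(c,"cartridge"):
        ys,xs=np.nonzero(r["mask"]);
        q=proj(c,[593.5,-320,35]); 
        if np.hypot(xs.mean()-q[0],ys.mean()-q[1])<12: ms[c]=r["mask"];print(c,r["p"],xs.mean(),ys.mean(),len(xs));break
def sil(c,x,y,S=8):
    pts=np.vstack([ring(x,y,65,24),ring(x,y,35,24),ring(x,y,35,20),ring(x,y,4,20),ring(x,y,0,16)])
    uv=np.array([proj(c,p) for p in pts]);h=cv2.convexHull(uv.astype(np.float32))
    m=np.zeros((384,512),np.uint8);cv2.fillConvexPoly(m,np.round(h*16).astype(np.int32),255,cv2.LINE_AA,4);return m/255.
for use in (["scene"],["top"],list(ms)):
    def cost(p): return sum(np.abs(sil(c,*p)-ms[c]).sum() for c in use if c in ms)
    s=minimize(cost,[593.5,-320],method="Nelder-Mead",options=dict(initial_simplex=[[590,-318],[597,-318],[593,-325]]));print(use,s.x,s.fun)
E
python3 r.py
python3 - <<'E'
from h import *
a=cv2.imread("pics/top0.png")[165:245,140:240];b=cv2.imread("pics/scene0.png")[125:195,225:325]
cv2.imwrite("pics/z1.png",np.vstack([cv2.resize(a,(600,480),interpolation=cv2.INTER_CUBIC)]))
cv2.imwrite("pics/z2.png",cv2.resize(b,(800,560),interpolation=cv2.INTER_CUBIC))
E
```

```text
scene 0.93 199.8065573770492 271.5950819672131 610
top 0.58 344.74708171206225 208.51750972762645 514Traceback (most recent call last):
  File "r.py", line 19, in <module>
    s=minimize(cost,[593.5,-320],method="Nelder-Mead",options=dict(initial_simplex=[[590,-318],[597,-318],[593,-325]]));print(use,s.x,s.fun)
    res = _minimize_neldermead(fun, x0, args, callback, bounds=bounds,
                               **options)
    fxr = func(xr)
    fx = function(np.copy(x), *(wrapper_args + args))
  File "r.py", line 18, in cost
    def cost(p): return sum(np.abs(sil(c,*p)-ms[c]).sum() for c in use if c in ms)
                        ~~~^^^^^^^^^^^^^^^^^^^^^^^^^^^^^^^^^^^^^^^^^^^^^^^^^^^^^^^
  File "r.py", line 18, in <genexpr>
    def cost(p): return sum(np.abs(sil(c,*p)-ms[c]).sum() for c in use if c in ms)
                                   ~~~^^^^^^
  File "r.py", line 15, in sil
    uv=np.array([proj(c,p) for p in pts]);h=cv2.convexHull(uv.astype(np.float32))
                 ~~~~^^^^^
  File "h.py", line 6, in proj
    m=bot.camera_model(cam);T=np.linalg.inv(np.array(m["world_from_camera"]));c=(T@np.r_[P,1])[:3]
ValueError: time passes only in moves, steps and waits
```

View pics/z1.png

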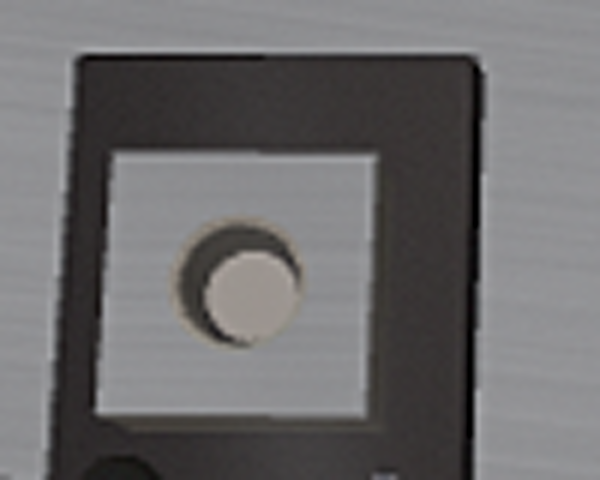

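View pics/z2.png

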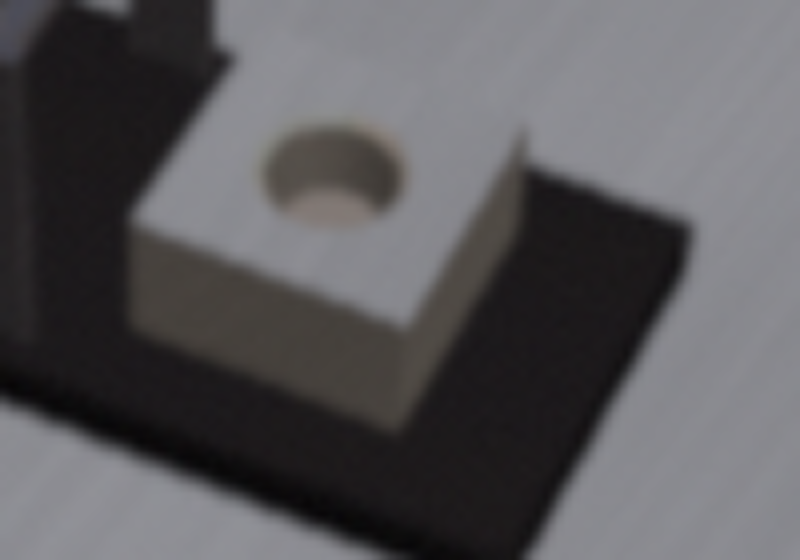

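```bash
cat >> h.py <<'E'
_cm={}
_orig=bot.camera_model
class _B:
    def __getattr__(s,k): return getattr(_real,k)
    def camera_model(s,c):
        if c not in _cm:_cm[c]=_orig(c)
        return _cm[c]
_real=bot; bot=_B()
E
python3 r.py
python3 - <<'E'
from h import *
print(ray("top",(179.4,211.75),75),ray("scene",(266.2,146.25),75),bot.get_obs()["time"])
E
```

```text
scene 0.94 199.71061093247587 271.89067524115757 622
['scene'] [ 595.7476115  -321.80701019] 78.90588235294118
['top'] [ 590. -318.] 0.0
['scene'] [ 595.7476115  -321.80701019] 78.90588235294118
[542.23669666  20.08189778  75.        ] [542.70128976  18.55733579  75.        ] 1.4
```

Call:
servo_tool:
  series:
    - [1,0,0,-1,-0.0865]
    - [1,0,0,-1,-0.0865]
    - [1,0,0,-1,0]
    - [1,0,0,-1,0]
    - [1,-0.765,-0.81,0,0]
    - [1,-0.765,-0.81,0,0]
    - [1,-0.765,-0.81,0,0]
    - [1,-0.765,-0.81,0,0]
    - [1,-0.765,-0.81,0,0]
    - [1,-0.765,-0.81,0,0]
    - [1,-0.765,-0.81,0,0]
    - [1,-0.765,-0.81,0,0]
    - [1,-0.765,-0.81,0,0]
    - [1,-0.765,-0.81,0,0]
    - [1,-0.765,-0.81,0,0]
    - [1,-0.765,-0.81,0,0]

```text
time: 3.4
tool_pos: [600.9, 18.2, 426.8]
tcp_rot: [3.141, 0.0, 3.141]
contact_force: [0.0, -0.1, 1.1]
grip_width: 91.8
```

Call:
servo_tool:
  series:
    - [1,0.02,-0.97,0,0]
    - [1,0.02,-0.97,0,0]
    - [1,0.02,-0.97,0,0]
    - [1,0.02,-0.97,0.7,0]
    - [1,0.02,-0.97,0.7,0]
    - [1,0.02,-0.97,0.7,0]
    - [1,0,-0.97,0.7,0]
    - [1,0,0,1,0]
    - [1,0,0,1,0]
    - [1,0,0,0.8,0]
    - [1,0,0,0,0]

```text
time: 4.78
tool_pos: [592.1, -318.6, 143.0]
tcp_rot: [3.137, -0.006, 3.141]
contact_force: [-0.2, 0.4, -1.0]
grip_width: 91.7
```

```bash
python3 - <<'E'
from h import *
o=bot.get_obs();print(o["tool_pos"],o["joint_positions"].round(3),o["time"])
a=snap("scene","s1");b=snap("top","t1")
for c in("scene","top"):
    for r in bot.pinpoint(c,"cartridge")[:3]: print(c,round(r["p"],2),w(c,r["point"]).round(1))
E
```

```text
[ 592.13927603 -318.62895609  143.01735646] [-0.608  0.685  1.177  0.     1.287 -2.178] 4.775
scene 0.88 [ 592.6 -321.7   -2.3]
scene 0.73 [ 6.874e+02 -3.564e+02  6.000e-01]
top 0.63 [ 684.2 -359.    -1.7]
top 0.5 [460.9   9.2 129.1]
```

View pics/s1.png

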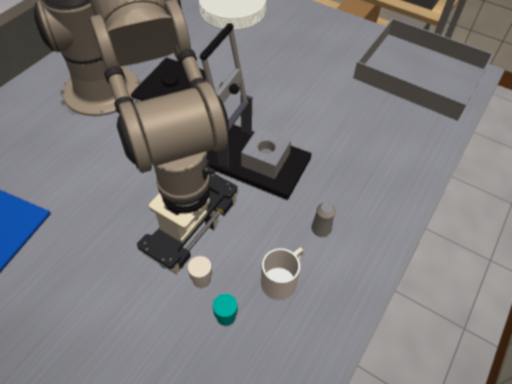

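View pics/t1.png

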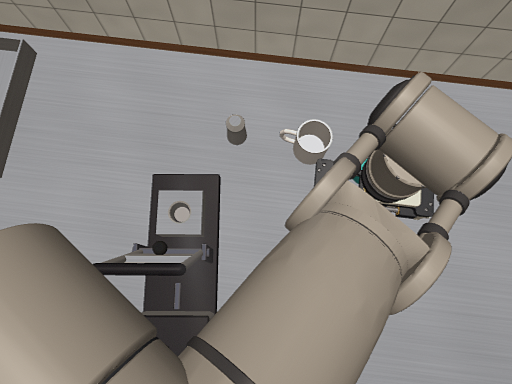

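Call:
servo_tool:
  series:
    - [1,-0.034,-0.048,0.6,0]
    - [1,0,0,0.6,0]
    - [1,0,0,0,0]
    - [1,0,0,0,0]

```text
time: 5.48
tool_pos: [596.7, -322.9, 89.1]
tcp_rot: [-3.14, 0.003, -3.142]
contact_force: [-0.1, 0.0, -0.2]
grip_width: 91.8
```

Call:
servo_tool:
  series:
    - [1,0.054,0.034,0.53,0]
    - [1,0,0,0.53,0]
    - [1,0,0,0,0]
    - [1,0,0,0,0]
    - [0.3,0,0,0,0]
    - [0.3,0,0,0,0]
    - [0.3,0,0,0,0]
    - [0.3,0,0,0,0]
    - [0.3,0,0,0,0]

```text
time: 6.6
tool_pos: [592.9, -320.4, 33.7]
tcp_rot: [3.141, -0.0, 3.142]
contact_force: [0.1, 0.4, 0.8]
grip_width: 46.9
```

Call:
servo_tool:
  series:
    - [0.3,0,0,-0.4,0]
    - [0.3,0,0,-1,0]
    - [0.3,0,0,-1,0]
    - [0.3,0,0,-0.6,0]
    - [0.3,0,0.8,0,0]
    - [0.3,0,0.8,0,0]
    - [0.3,0,0.8,0,0]
    - [0.3,0,0.8,0,0]
    - [0.3,0,0.8,0,0]
    - [0.3,0,0.8,0,0]
    - [0.3,0,0.8,0,0]
    - [0.3,0,0.8,0,0]
    - [0.3,0,0.4,0,0]
    - [0.3,0,0,0,0]
    - [0.3,0,0,0,0]

```text
time: 8.48
tool_pos: [593.0, 18.3, 183.6]
tcp_rot: [-3.141, -0.0, 3.141]
contact_force: [0.4, 0.2, -1.7]
grip_width: 47.6
```

```bash
python3 - <<'E'
from h import *
o=bot.get_obs();print(o["tool_pos"],o["joint_positions"].round(3),o["time"],o["contact_force"])
a=snap("scene","s2");b=snap("top","t2")
for c in("scene","top"):
    for n in("cartridge","handle","seat"):
        for r in bot.pinpoint(c,n)[:2]: print(c,n,round(r["p"],2),w(c,r["point"]).round(1))
E
```

```text
[592.98727909  18.34989276 183.56999755] [-9.800e-02  5.020e-01  1.394e+00 -1.000e-03  1.246e+00 -1.668e+00] 8.475 [ 0.42962782  0.15539221 -1.73682359]
scene cartridge 0.85 [591.3  17.6 145.8]
scene cartridge 0.75 [ 687.6 -357.5    1.9]
scene handle 0.65 [443.9   5.6 218.3]
scene handle 0.56 [424.1   7.8 328.7]
scene seat 0.69 [542.   20.1  70.8]
top cartridge 0.75 [ 683.8 -357.9   -1.8]
top cartridge 0.71 [ 508.7 -324.8    1.1]
top handle 0.62 [422.    5.5 328.2]
top seat 0.96 [540.5  18.8  72.7]
```

View pics/s2.png

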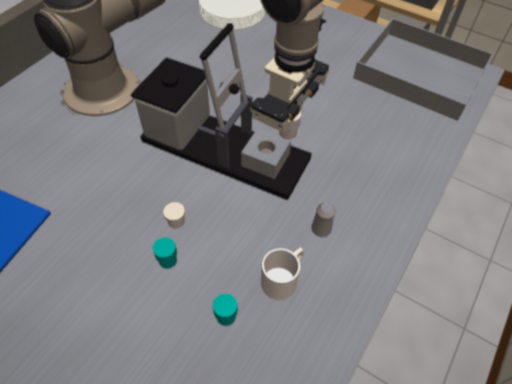

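View pics/t2.png

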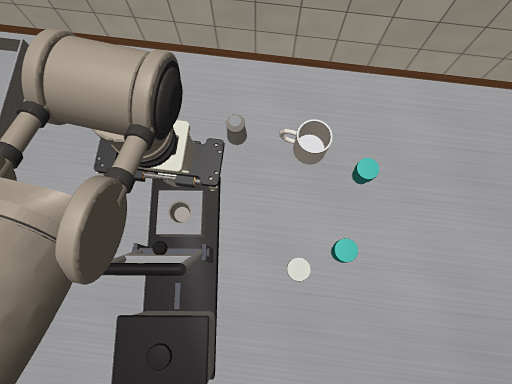

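```bash
python3 - <<'E'
from h import *
for z in(180,250,300,350,400,450,500): print(z,proj("scene",[593,18,z]).round(),proj("top",[593,18,z]).round(), "s1",proj("scene",[592,-319,z]).round(),proj("top",[592,-319,z]).round())
E
```

```text
180 [287. 124.] [174. 174.] s1 [193. 235.] [361. 197.]
250 [290. 100.] [166. 163.] s1 [189. 214.] [373. 188.]
300 [292.  80.] [158. 153.] s1 [186. 196.] [383. 181.]
350 [294.  60.] [149. 142.] s1 [183. 177.] [395. 172.]
400 [297.  37.] [139. 128.] s1 [179. 156.] [410. 160.]
450 [299.  11.] [125. 111.] s1 [174. 131.] [427. 147.]
500 [302. -17.] [109.  89.] s1 [169. 103.] [450. 130.]
```

```bash
python3 - <<'E'
from h import *
im=cv2.imread("pics/s2.png")
u0,v0=250,80;S=10
z=cv2.resize(im[v0:v0+60,u0:u0+80],None,fx=S,fy=S,interpolation=cv2.INTER_CUBIC)
for x in(593,):
  for zz,r in((149.6,16),(153.6,20),(184.6,20),(184.6,24),(214.6,24)):
    P=np.array([proj("scene",[x+r*np.cos(a),18.3+r*np.sin(a),zz]) for a in np.linspace(0,2*np.pi,60)])
    cv2.polylines(z,[np.round((P-[u0,v0]+.5)*S).astype(np.int32)],True,(0,0,255),1)
cv2.imwrite("pics/z3.png",z)
E
```

```text
(no output)
```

View pics/z3.png

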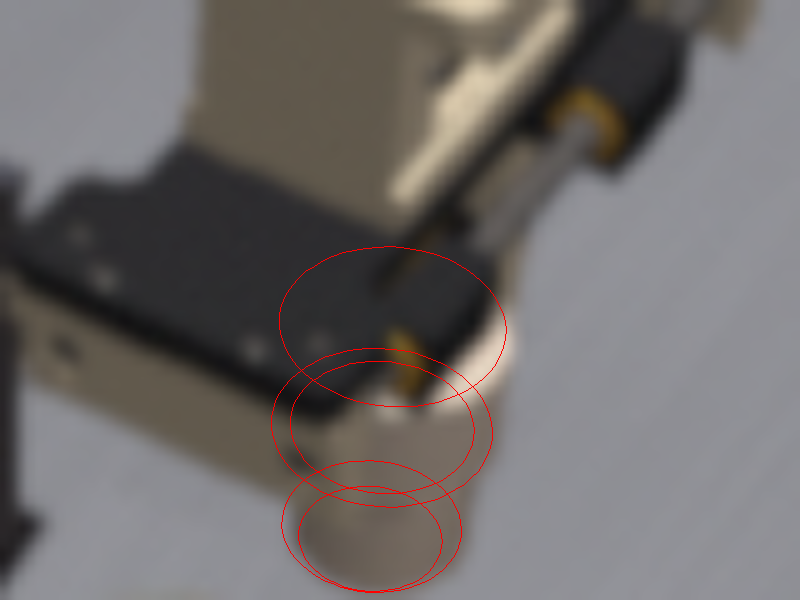

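Call:
servo_tool:
  series:
    - [0.3,0.512,0.018,0,0]
    - [0.3,0.512,0,0,0]
    - [0.3,0,0,0.68,0]
    - [0.3,0,0,0.68,0]
    - [0.3,0,0,0,0]
    - [0.3,0,0,0,0]
    - [0.3,0,0,0,0]

```text
time: 9.75
tool_pos: [542.7, 20.3, 117.2]
tcp_rot: [-3.141, 0.003, 3.142]
contact_force: [-0.3, -0.0, -2.3]
grip_width: 47.8
```

```bash
python3 - <<'E'
from h import *
o=bot.get_obs();print(o["tool_pos"],o["joint_positions"].round(3),o["time"],o["contact_force"])
a=snap("scene","s3");b=snap("top","t3")
im=cv2.imread("pics/s3.png")
x,y,zt=o["tool_pos"]
u0,v0=225,95;S=8
z=cv2.resize(im[v0:v0+75,u0:u0+100],None,fx=S,fy=S,interpolation=cv2.INTER_CUBIC)
for zz,r in((zt-34,16),(zt-30,20),(zt+1,20),(zt+1,24)):
    P=np.array([proj("scene",[x+r*np.cos(a),y+r*np.sin(a),zz]) for a in np.linspace(0,2*np.pi,60)])
    cv2.polylines(z,[np.round((P-[u0,v0]+.5)*S).astype(np.int32)],True,(0,0,255),1)
P=np.array([proj("scene",[542.4+23.5*np.cos(a),19.4+23.5*np.sin(a),75]) for a in np.linspace(0,2*np.pi,60)])
cv2.polylines(z,[np.round((P-[u0,v0]+.5)*S).astype(np.int32)],True,(0,255,0),1)
cv2.imwrite("pics/z4.png",z)
E
```

```text
[542.73254714  20.32670804 117.21773153] [-0.104  0.484  1.629  0.     1.026 -1.675] 9.75 [-0.33680675 -0.00791546 -2.30074503]
```

View pics/z4.png

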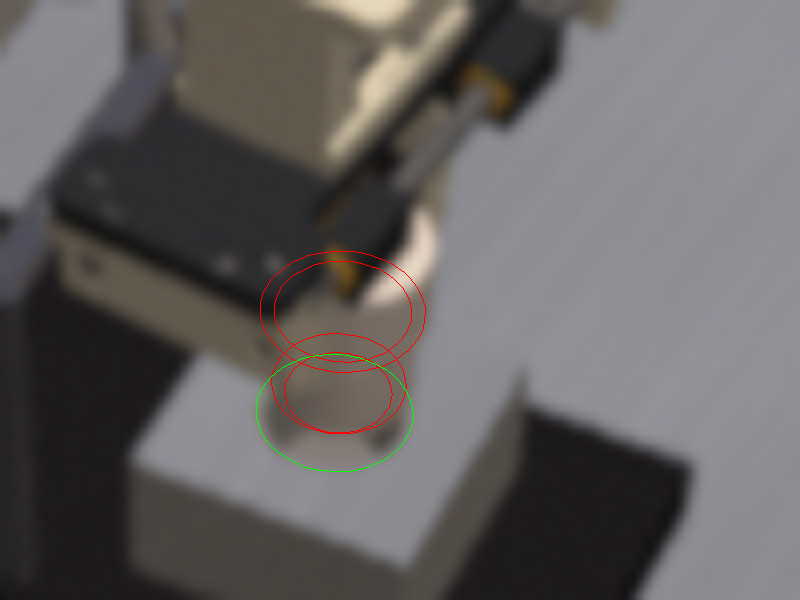

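View pics/s3.png

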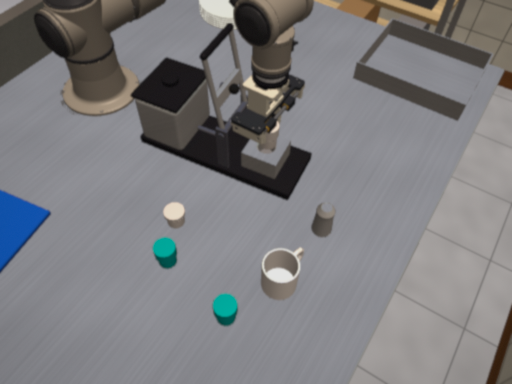

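View pics/t3.png

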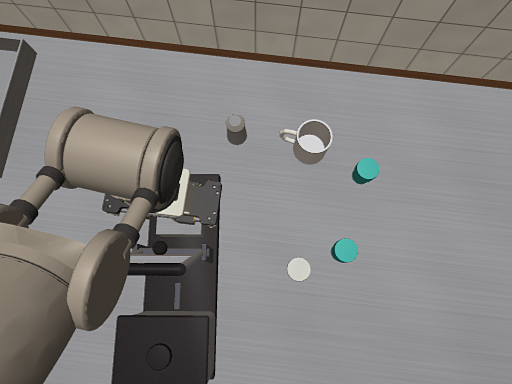

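Call:
servo_tool:
  series:
    - [0.3,0.024,-0.02,0.2,0]
    - [0.3,0,0,0.15,0]
    - [0.3,0,0,0,0]
    - [0.3,0,0,0,0]

```text
time: 10.35
tool_pos: [539.5, 19.8, 97.6]
tcp_rot: [3.141, -0.002, -3.142]
contact_force: [-2.7, 1.5, 0.5]
grip_width: 47.5
```

Call:
servo_tool:
  series:
    - [0.3,0,0,0,0]
    - [0.3,0,0,0,0]

```text
time: 10.6
tool_pos: [539.7, 19.7, 97.7]
tcp_rot: [3.141, -0.002, 3.141]
contact_force: [-4.5, 2.6, -0.5]
grip_width: 47.5
```

Call:
servo_tool:
  series:
    - [0.3,0.04,0.016,0,0]
    - [0.3,0,0,0,0]
    - [0.3,0,0,0,0]

```text
time: 10.98
tool_pos: [538.9, 20.0, 98.2]
tcp_rot: [-3.141, 0.001, 3.141]
contact_force: [0.5, 0.7, -1.1]
grip_width: 47.7
```

Call:
servo_tool:
  series:
    - [0.3,0,0,0.12,0]
    - [0.3,0,0,0.08,0]
    - [0.3,0,0,0,0]
    - [0.3,0,0,0,0]

```text
time: 11.48
tool_pos: [538.6, 20.2, 88.2]
tcp_rot: [3.142, 0.0, 3.142]
contact_force: [-0.1, -0.1, -2.4]
grip_width: 47.4
```

Call:
servo_tool:
  series:
    - [0.3,0,0,0.07,0]
    - [0.3,0,0,0,0]
    - [0.3,0,0,0,0]

```text
time: 11.85
tool_pos: [538.5, 20.3, 84.7]
tcp_rot: [3.142, 0.0, -3.142]
contact_force: [0.2, -0.4, -1.6]
grip_width: 47.4
```

Call:
servo_tool:
  series:
    - [0.7,0,0,0,0]
    - [0.8,0,0,0,0]
    - [0.8,0,0,0,0]
    - [0.8,0,0,0,0]
    - [0.8,0,0,0,0]

```text
time: 12.48
tool_pos: [538.5, 20.2, 84.7]
tcp_rot: [3.142, 0.0, 3.142]
contact_force: [-0.3, 0.9, 0.1]
grip_width: 73.7
```

```bash
python3 - <<'E'
from h import *
o=bot.get_obs();print(o["tool_pos"],o["time"],o["contact_force"],o["grip_width"])
snap("scene","s4")
im=cv2.imread("pics/s4.png");u0,v0=225,95;S=8
cv2.imwrite("pics/z5.png",cv2.resize(im[v0:v0+75,u0:u0+100],None,fx=S,fy=S,interpolation=cv2.INTER_CUBIC))
E
```

```text
[538.53328981  20.24867451  84.74497938] 12.475 [-0.29787488  0.85891357  0.0591315 ] 73.74020008841745
```

View pics/z5.png

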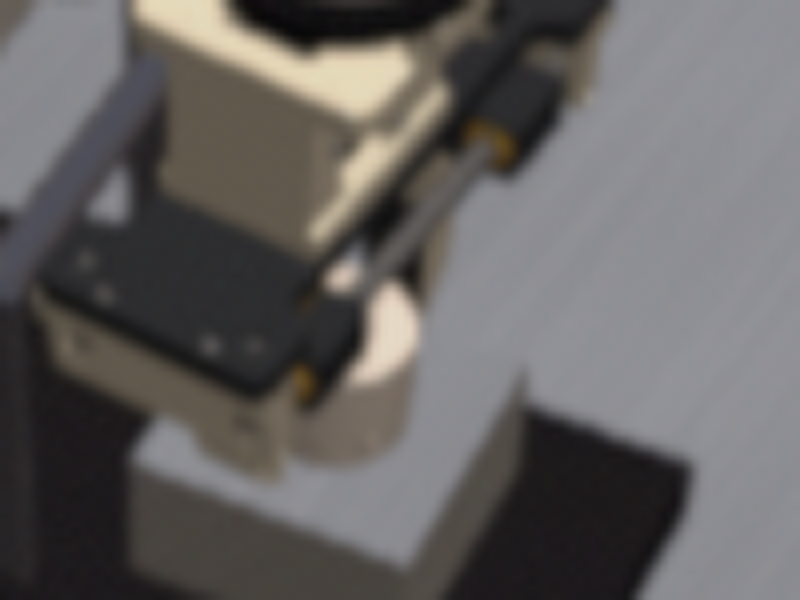

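Call:
servo_tool:
  series:
    - [0.8,0,0,-0.3,0]
    - [0.8,0,0,-0.6,0]
    - [0.8,0,0,-1,0]
    - [1,0,0,-1,0]
    - [1,0,0,-1,0]
    - [1,0,0,-1,0]
    - [1,0,0,-1,0.11]
    - [1,0,0,-1,0.11]
    - [1,0,0,0,0.11]
    - [1,0,0,0,0.11]
    - [1,0,0,0,0.11]
    - [1,0,0,0,0.11]
    - [1,0,0,0,0.11]
    - [1,0,0,0,0.11]
    - [1,0,0,0,0.053]
    - [1,0,0,0,0]

```text
time: 14.52
tool_pos: [538.1, 20.3, 430.7]
tcp_rot: [3.141, 0.0, 1.677]
contact_force: [-0.0, 0.2, -0.1]
grip_width: 91.9
```

```bash
python3 - <<'E'
from h import *
o=bot.get_obs();print(o["tool_pos"],o["time"],o["contact_force"],o["grip_width"],o["tcp_rot"])
snap("scene","s5");snap("top","t5")
for c in("scene","top"):
    for n in("cartridge","handle","hinge","beam"):
        for r in bot.pinpoint(c,n)[:2]: print(c,n,round(r["p"],2),w(c,r["point"]).round(1))
E
```

```text
[538.11231153  20.26617208 430.69874705] 14.525 [-0.03411004  0.22226837 -0.07042292] 91.87693231374489 [3.14055564e+00 1.29814769e-04 1.67686782e+00]
scene cartridge 0.71 [537.9  17.4  45.6]
scene cartridge 0.67 [ 506.1 -327.2   -1.7]
scene handle 0.85 [426.3   4.8 328.7]
scene hinge 0.27 [539.9  17.4  44.7]
scene beam 0.6 [443.4   5.7 215. ]
top cartridge 0.77 [ 506.4 -324.7   -0.8]
top cartridge 0.76 [542.9  18.8  48.9]
top handle 0.79 [425.3   7.2 328.5]
top hinge 0.78 [455.9   8.4 131.7]
top beam 0.64 [442.7   6.2 217. ]
```

View pics/s5.png

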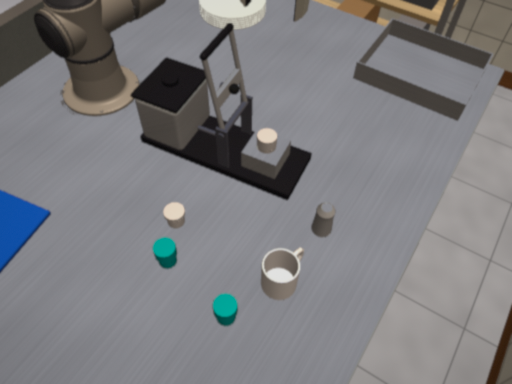

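View pics/t5.png

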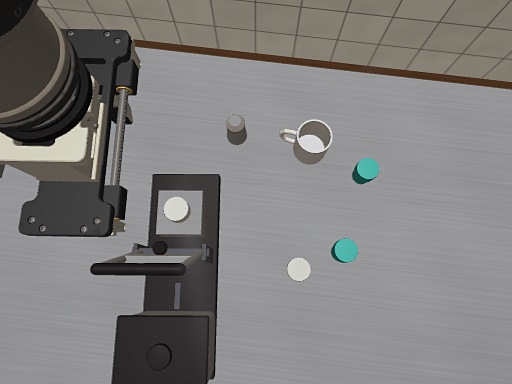

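```bash
python3 - <<'E'
from h import *
im=cv2.imread("pics/top0.png")[235:300,80:215]
cv2.imwrite("pics/z6.png",cv2.resize(im,None,fx=5.9,fy=5.9,interpolation=cv2.INTER_CUBIC))
print(ray("top",(139.5,268.5),330),ray("top",(94,268.5),330),ray("top",(184,268.5),330))
E
```

```text
[423.5272164    4.32639378 330.        ] [416.19521903  63.77365069 330.        ] [430.70674875 -53.88468889 330.        ]
```

View pics/z6.png

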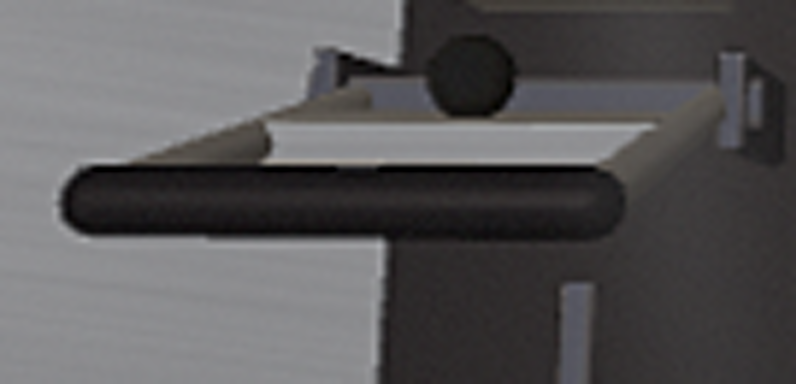

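Call:
servo_tool:
  series:
    - [1,-0.036,-0.765,0,0]
    - [1,0,-0.765,0,0]
    - [1,0,-0.765,0,0]
    - [1,0,0,0.6,0]
    - [1,0,0,0,0]
    - [1,0,0,0,0]
    - [1,0,0,0,0]

```text
time: 15.9
tool_pos: [425.2, 6.3, 400.4]
tcp_rot: [3.141, 0.0, 1.676]
contact_force: [0.4, -1.3, -0.2]
grip_width: 91.7
```

```bash
python3 - <<'E'
from h import *
o=bot.get_obs();print(o["tool_pos"],o["time"],o["contact_force"],o["grip_width"],o["tcp_rot"],o["joint_positions"].round(2))
snap("scene","s6");snap("top","t6")
E
```

```text
[425.22700792   6.32642217 400.41725472] 15.9 [ 0.43768179 -1.31129792 -0.16928417] 91.70188004738743 [3.14052998e+00 2.23988404e-04 1.67613196e+00] [-0.17  0.07  1.4   0.    1.67 -0.27]
```

View pics/s6.png

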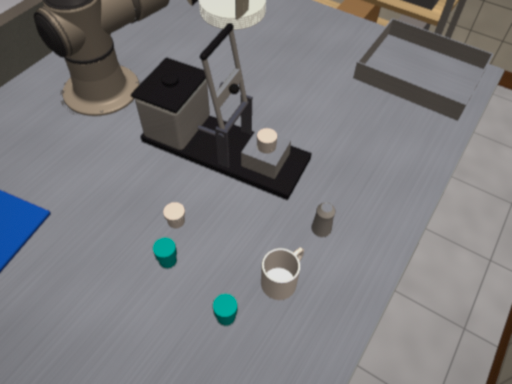

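Call:
servo_tool:
  series:
    - [1,0,0,0.6,0]
    - [1,0,0,0.6,0]
    - [1,0,0,0.58,0]
    - [1,0,0,0,0]
    - [1,0,0,0,0]
    - [1,0,0,0,0]

```text
time: 16.75
tool_pos: [425.2, 6.3, 312.0]
tcp_rot: [3.139, 0.001, 1.676]
contact_force: [0.7, -0.4, -0.1]
grip_width: 92.0
```

```bash
python3 - <<'E'
from h import *
o=bot.get_obs();print(o["tool_pos"],o["time"],o["contact_force"],o["grip_width"])
snap("scene","s7")
im=cv2.imread("pics/s7.png")[0:90,180:300]
cv2.imwrite("pics/z7.png",cv2.resize(im,None,fx=6,fy=6,interpolation=cv2.INTER_CUBIC))
E
```

```text
[425.24780166   6.30640852 312.02151898] 16.75 [ 0.68456447 -0.36269319 -0.10108432] 92.01452037634331
```

View pics/z7.png

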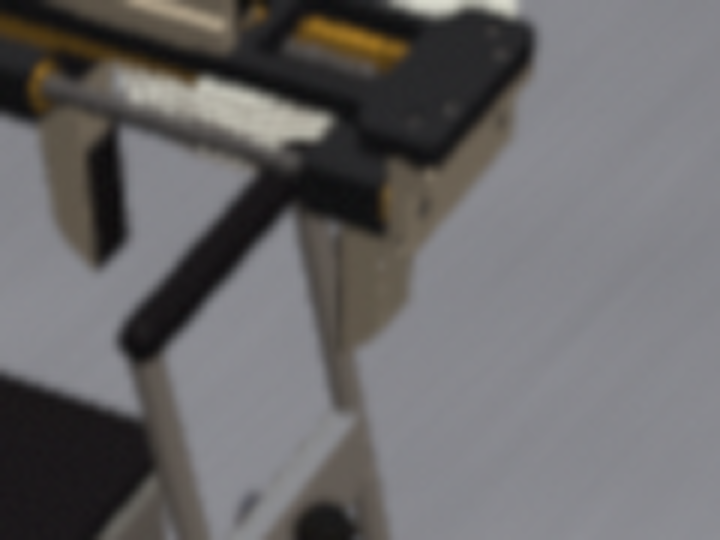

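Call:
servo_tool:
  series:
    - [0,0,0,0,0]
    - [0,0,0,0,0]
    - [0,0,0,0,0]
    - [0,0,0,0,0]
    - [0,0,0,0,0]
    - [0,0,0,0,0]

```text
time: 17.55
tool_pos: [424.6, 6.4, 310.7]
tcp_rot: [-3.142, -0.0, 1.676]
contact_force: [-0.8, -1.0, 0.5]
grip_width: 36.1
```

Call:
servo_tool:
  series:
    - [0,0,0,0,0]
    - [0,0,0,0,0]
    - [0,0,0,0,0]
    - [0,0,0,0,0]

```text
time: 18.05
tool_pos: [423.5, 6.3, 310.8]
tcp_rot: [-3.139, -0.0, 1.676]
contact_force: [-5.1, -1.1, 2.8]
grip_width: 15.0
```

```bash
python3 -c "
import numpy as np
t=1.738-.15*np.arange(10);r=4*np.cos(t);h=4*np.sin(t)
print([(round(a,3),round(-b,3)) for a,b in zip(np.diff(r),np.diff(h))])"
```

```text
[(np.float64(0.597), np.float64(-0.055)), (np.float64(0.598), np.float64(0.035)), (np.float64(0.587), np.float64(0.124)), (np.float64(0.561), np.float64(0.21)), (np.float64(0.524), np.float64(0.291)), (np.float64(0.474), np.float64(0.366)), (np.float64(0.414), np.float64(0.433)), (np.float64(0.345), np.float64(0.49)), (np.float64(0.268), np.float64(0.536))]
```

Call:
servo_tool:
  series:
    - [0,0,0.6,-0.055,0]
    - [0,0,0.6,0.035,0]
    - [0,0,0.585,0.125,0]
    - [0,0,0,0,0]
    - [0,0,0,0,0]

```text
time: 18.68
tool_pos: [515.1, 16.2, 305.2]
tcp_rot: [3.138, -0.001, 1.677]
contact_force: [7.0, 2.4, -3.5]
grip_width: 15.0
```

Call:
servo_tool:
  series:
    - [0,0,0.56,0.21,0]
    - [0,0,0.525,0.29,0]
    - [0,0,0.475,0.365,0]
    - [0,0,0.415,0.43,0]
    - [0,0,0,0,0]
    - [0,0,0,0,0]

```text
time: 19.42
tool_pos: [611.9, 26.7, 239.1]
tcp_rot: [-3.141, -0.001, 1.676]
contact_force: [5.0, 2.9, -7.1]
grip_width: 15.2
```

Call:
servo_tool:
  series:
    - [0,0,0.31,0.44,0]
    - [0,0,0.25,0.5,0]
    - [0,0,0,0,0]
    - [0,0,0,0,0]
    - [0,0,0,0,0]

```text
time: 20.05
tool_pos: [639.7, 29.6, 192.4]
tcp_rot: [3.141, -0.001, 1.676]
contact_force: [4.7, 2.6, -8.4]
grip_width: 15.3
```

```bash
python3 - <<'E'
from h import *
o=bot.get_obs();print(o["tool_pos"],o["time"],o["contact_force"],o["grip_width"])
snap("scene","s8")
im=cv2.imread("pics/s8.png")[60:180,200:360]
cv2.imwrite("pics/z8.png",cv2.resize(im,None,fx=5,fy=5,interpolation=cv2.INTER_CUBIC))
E
```

```text
[639.65757042  29.62622467 192.39944426] 20.05 [ 4.66783174  2.60650628 -8.44901566] 15.260583005517184
```

View pics/z8.png

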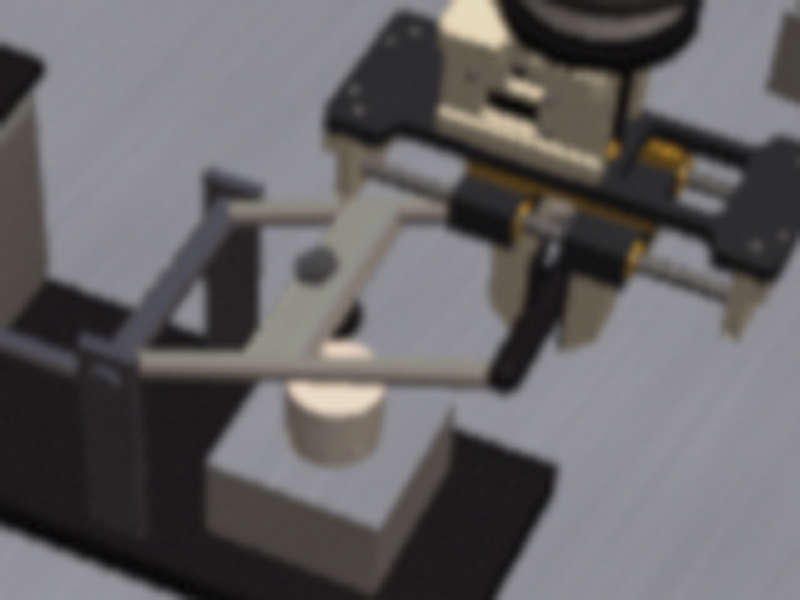

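Call:
servo_tool:
  series:
    - [0,0,0.06,0.145,0]
    - [0,0,0.05,0.145,0]
    - [0,0,0.045,0.145,0]
    - [0,0,0.04,0.145,0]
    - [0,0,0,0,0]
    - [0,0,0,0,0]

```text
time: 20.85
tool_pos: [649.1, 30.7, 164.8]
tcp_rot: [3.141, -0.001, 1.676]
contact_force: [1.1, 4.1, 1.0]
grip_width: 15.3
```

Call:
servo_tool:
  series:
    - [0,0,0.01,0.04,0]
    - [0,0,0.01,0.04,0]
    - [0,0,0.01,0.04,0]

```text
time: 21.22
tool_pos: [650.4, 30.8, 159.8]
tcp_rot: [3.141, -0.001, 1.676]
contact_force: [-2.3, 4.9, 7.0]
grip_width: 14.9
```

Call:
servo_tool:
  series:
    - [0,0,0.01,0.04,0]
    - [0,0,0.01,0.04,0]
    - [0,0,0,0,0]

```text
time: 21.6
tool_pos: [651.4, 30.9, 155.5]
tcp_rot: [3.141, -0.001, 1.676]
contact_force: [-1.5, 4.3, 5.3]
grip_width: 15.1
```

Call:
servo_tool:
  series:
    - [0,0,0.008,0.04,0]
    - [0,0,0.008,0.04,0]
    - [0,0,0.008,0.04,0]

```text
time: 21.98
tool_pos: [652.6, 31.0, 149.8]
tcp_rot: [3.141, -0.001, 1.676]
contact_force: [-1.8, 4.1, 6.9]
grip_width: 15.5
```

Call:
servo_tool:
  series:
    - [0,0,0.007,0.04,0]
    - [0,0,0.007,0.04,0]

```text
time: 22.22
tool_pos: [653.3, 31.1, 145.8]
tcp_rot: [3.141, -0.001, 1.676]
contact_force: [-3.8, 4.0, 7.2]
grip_width: 15.0
```

Call:
servo_tool:
  series:
    - [0,0,0.006,0.04,0]
    - [0,0,0.006,0.04,0]

```text
time: 22.48
tool_pos: [654.0, 31.2, 141.8]
tcp_rot: [3.141, -0.001, 1.676]
contact_force: [-2.9, 5.0, 6.9]
grip_width: 14.9
```

Call:
servo_tool:
  series:
    - [0,0,0.005,0.04,0]
    - [0,0,0.005,0.04,0]

```text
time: 22.72
tool_pos: [654.5, 31.2, 137.8]
tcp_rot: [3.141, -0.001, 1.676]
contact_force: [-1.7, 4.7, 8.1]
grip_width: 15.3
```

Call:
servo_tool:
  series:
    - [0,0,0.005,0.04,0]
    - [0,0,0.004,0.04,0]

```text
time: 22.98
tool_pos: [655.0, 31.3, 133.9]
tcp_rot: [3.141, -0.001, 1.676]
contact_force: [-1.1, 4.6, 7.2]
grip_width: 15.1
```

```bash
python3 - <<'E'
from h import *
o=bot.get_obs();print(o["tool_pos"],o["time"],o["contact_force"],o["grip_width"])
snap("scene","s9")
im=cv2.imread("pics/s9.png")[60:180,200:360]
cv2.imwrite("pics/z9.png",cv2.resize(im,None,fx=5,fy=5,interpolation=cv2.INTER_CUBIC))
E
```

```text
[655.04673218  31.33889754 133.85395427] 22.975 [-1.09798754  4.61003258  7.1822497 ] 15.114356241958642
```

View pics/z9.png

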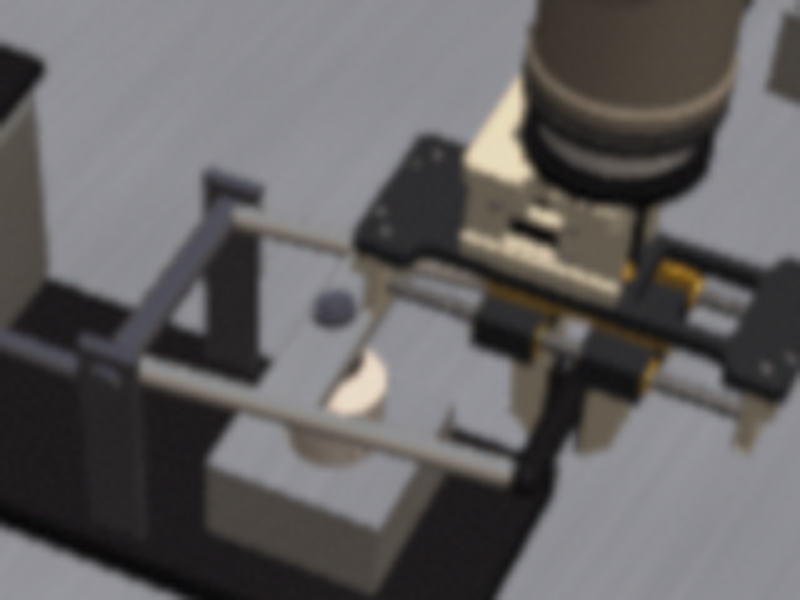

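Call:
servo_tool:
  series:
    - [0,0,0.002,0.03,0]
    - [0,0,0.002,0.03,0]

```text
time: 23.28
tool_pos: [655.3, 31.4, 130.9]
tcp_rot: [3.14, -0.001, 1.676]
contact_force: [-1.6, 4.6, 7.2]
grip_width: 15.5
```

Call:
servo_tool:
  series:
    - [0,0,0.002,0.03,0]
    - [0,0,0.002,0.03,0]

```text
time: 23.52
tool_pos: [655.6, 31.4, 128.0]
tcp_rot: [3.14, -0.001, 1.676]
contact_force: [-1.2, 5.4, 7.2]
grip_width: 15.4
```

Call:
servo_tool:
  series:
    - [0,0,0.002,0.03,0]
    - [0,0,0.002,0.03,0]

```text
time: 23.78
tool_pos: [655.9, 31.4, 125.1]
tcp_rot: [3.14, -0.001, 1.676]
contact_force: [-3.1, 4.5, 8.1]
grip_width: 14.8
```

Call:
servo_tool:
  series:
    - [0,0,0.001,0.03,0]
    - [0,0,0.001,0.03,0]

```text
time: 24.02
tool_pos: [656.1, 31.4, 122.2]
tcp_rot: [3.14, -0.001, 1.676]
contact_force: [-1.2, 4.4, 8.6]
grip_width: 14.9
```

Call:
servo_tool:
  series:
    - [0,0,0,0.03,0]
    - [0,0,0,0.03,0]

```text
time: 24.28
tool_pos: [656.2, 31.4, 119.4]
tcp_rot: [3.139, -0.0, 1.676]
contact_force: [-0.8, 5.9, 8.9]
grip_width: 15.1
```

Call:
servo_tool:
  series:
    - [0,0,0,0.03,0]
    - [0,0,0,0.03,0]

```text
time: 24.52
tool_pos: [656.3, 31.5, 116.5]
tcp_rot: [3.139, -0.0, 1.676]
contact_force: [-0.7, 5.4, 9.8]
grip_width: 15.0
```

Call:
servo_tool:
  series:
    - [0,0,0,0.03,0]
    - [0,0,0,0.03,0]

```text
time: 24.78
tool_pos: [656.5, 31.5, 113.7]
tcp_rot: [3.139, -0.0, 1.676]
contact_force: [-0.9, 4.2, 9.3]
grip_width: 15.0
```

Call:
servo_tool:
  series:
    - [0,0,0,0.03,0]
    - [0,0,0,0.03,0]

```text
time: 25.02
tool_pos: [656.5, 31.5, 110.7]
tcp_rot: [3.138, -0.0, 1.676]
contact_force: [-1.7, 5.5, 10.2]
grip_width: 15.1
```

Call:
servo_tool:
  series:
    - [0,0,0,0.02,0]
    - [0,0,0,0.02,0]

```text
time: 25.28
tool_pos: [656.5, 31.5, 108.9]
tcp_rot: [3.138, -0.0, 1.676]
contact_force: [-1.5, 5.4, 10.9]
grip_width: 14.9
```

Call:
servo_tool:
  series:
    - [0,0,0,0.02,0]

```text
time: 25.4
tool_pos: [656.5, 31.5, 108.0]
tcp_rot: [3.138, -0.0, 1.676]
contact_force: [-1.9, 6.1, 12.1]
grip_width: 14.9
```

Call:
servo_tool:
  series:
    - [0,0,0,0.02,0]

```text
time: 25.52
tool_pos: [656.5, 31.5, 107.2]
tcp_rot: [3.138, -0.0, 1.676]
contact_force: [-1.8, 5.2, 12.9]
grip_width: 14.7
```

Call:
servo_tool:
  series:
    - [0,0,0,0.01,0]
    - [0,0,0,0,0]

```text
time: 25.78
tool_pos: [656.5, 31.4, 106.9]
tcp_rot: [3.138, -0.0, 1.676]
contact_force: [-3.0, 5.4, 13.5]
grip_width: 15.4
```

Call:
servo_tool:
  series:
    - [0,0,0,0.01,0]
    - [0,0,0,0,0]

```text
time: 26.02
tool_pos: [656.5, 31.5, 106.5]
tcp_rot: [3.138, -0.0, 1.676]
contact_force: [-3.4, 5.1, 14.3]
grip_width: 15.0
```

Call:
servo_tool:
  series:
    - [0,0,0,0.01,0]
    - [0,0,0,0,0]
    - [0,0,0,0,0]

```text
time: 26.4
tool_pos: [656.6, 31.5, 106.2]
tcp_rot: [3.138, -0.0, 1.676]
contact_force: [-3.1, 5.3, 14.3]
grip_width: 14.9
```

```bash
python3 - <<'E'
from h import *
o=bot.get_obs();print(o["tool_pos"],o["time"],o["contact_force"],o["moment"],o["grip_width"])
snap("scene","s10")
im=cv2.imread("pics/s10.png")[60:180,200:360]
cv2.imwrite("pics/z10.png",cv2.resize(im,None,fx=5,fy=5,interpolation=cv2.INTER_CUBIC))
for r in bot.pinpoint("scene","cartridge")[:3]: print(round(r["p"],2),w("scene",r["point"]).round(1))
E
```

```text
[656.56234665  31.47490979 106.23018884] 26.4 [-3.12873328  5.32925143 14.30769739] [0.65790478 0.83857757 0.11346835] 14.923516266982347
0.74 [ 5.061e+02 -3.282e+02 -5.000e-01]
0.61 [ 688.6 -355.8   -1.1]
0.55 [536.   19.4  38.8]
```

View pics/z10.png

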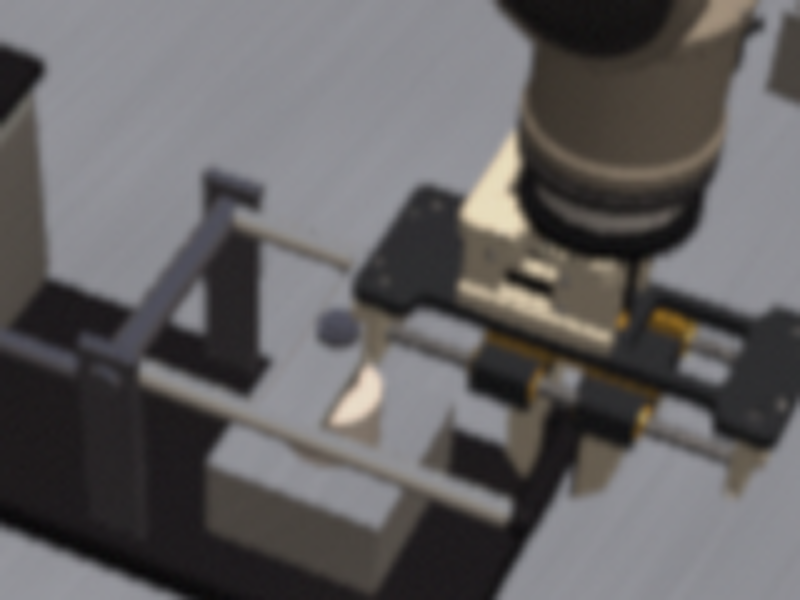

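Call:
servo_tool:
  series:
    - [0,0,0,0.008,0]
    - [0,0,0,0,0]
    - [0,0,0,0,0]

```text
time: 26.88
tool_pos: [656.5, 31.5, 106.0]
tcp_rot: [3.138, -0.0, 1.676]
contact_force: [-3.3, 5.0, 15.7]
grip_width: 15.1
```

Call:
servo_tool:
  series:
    - [0,0,0,-0.02,0]
    - [0,0,0,-0.01,0]
    - [0,0,0,0,0]

```text
time: 27.25
tool_pos: [656.5, 31.5, 106.0]
tcp_rot: [3.139, -0.0, 1.676]
contact_force: [-1.0, 5.7, 7.3]
grip_width: 15.2
```

Call:
servo_tool:
  series:
    - [0,0,0,-0.02,0]
    - [0,0,0,0,0]

```text
time: 27.5
tool_pos: [656.5, 31.5, 106.2]
tcp_rot: [3.139, -0.001, 1.676]
contact_force: [1.5, 5.8, 2.5]
grip_width: 15.1
```

Call:
servo_tool:
  series:
    - [0.3,0,0,0,0]
    - [0.6,0,0,0,0]
    - [0.6,0,0,0,0]
    - [0.6,0,0,0,0]

```text
time: 28.0
tool_pos: [655.6, 30.5, 105.2]
tcp_rot: [-3.141, 0.0, 1.676]
contact_force: [-0.2, 0.7, 0.7]
grip_width: 50.4
```

Now I'll lift the open gripper straight up off the bar and check.

Call:
servo_tool:
  series:
    - [0.6,0,0,-0.2,0]
    - [0.6,0,0,-0.6,0]
    - [0.6,0,0,-1,0]
    - [0.6,0,0,-1,0]
    - [0.6,0,0,-1,0]
    - [0.6,0,0,-1,0]
    - [0.6,0,0,0,0]
    - [0.6,0,0,0,0]

```text
time: 29.0
tool_pos: [655.4, 30.8, 345.1]
tcp_rot: [-3.141, -0.0, 1.676]
contact_force: [0.5, 0.6, -0.7]
grip_width: 55.1
```

```bash
python3 - <<'E'
from h import *
o=bot.get_obs();print(o["tool_pos"],o["time"],o["contact_force"],o["grip_width"])
for c in("scene","top"):
    snap(c,c+"11")
    for n in("cartridge","handle","beam","spent","mug","shaker"):
        for r in bot.pinpoint(c,n)[:3]: print(c,n,round(r["p"],2),w(c,r["point"]).round(1))
im=cv2.imread("pics/scene11.png")[60:180,200:360]
cv2.imwrite("pics/z11.png",cv2.resize(im,None,fx=5,fy=5,interpolation=cv2.INTER_CUBIC))
E
```

```text
[655.40299607  30.78035136 345.09044746] 29.0 [ 0.51807969  0.64853559 -0.72665703] 55.10351452691282
scene cartridge 0.83 [ 505.2 -329.3   -1.5]
scene cartridge 0.76 [ 6.869e+02 -3.577e+02 -5.000e-01]
scene cartridge 0.52 [537.1  20.6  36.5]
scene handle 0.85 [658.1  35.  128.8]
scene beam 0.68 [541.2  19.1 133.4]
scene spent 0.69 [ 461.  -237.7    0.5]
scene mug 0.91 [ 730.1 -239.2    0.9]
scene mug 0.29 [536.1  20.6  37.3]
scene mug 0.18 [542.   20.9  72.3]
top cartridge 0.9 [ 687.4 -355.9   -1.2]
top cartridge 0.7 [539.9  18.6  39.4]
top cartridge 0.61 [ 507.5 -322.     1.8]
top handle 0.86 [658.6  33.5 125.9]
top beam 0.79 [542.7  18.2 133.5]
top spent 0.59 [ 4.625e+02 -2.368e+02  1.000e-01]
top mug 0.55 [ 736.9 -231.9    0. ]
top shaker 0.91 [756.5 -69.2  -2.2]
```

View pics/z11.png

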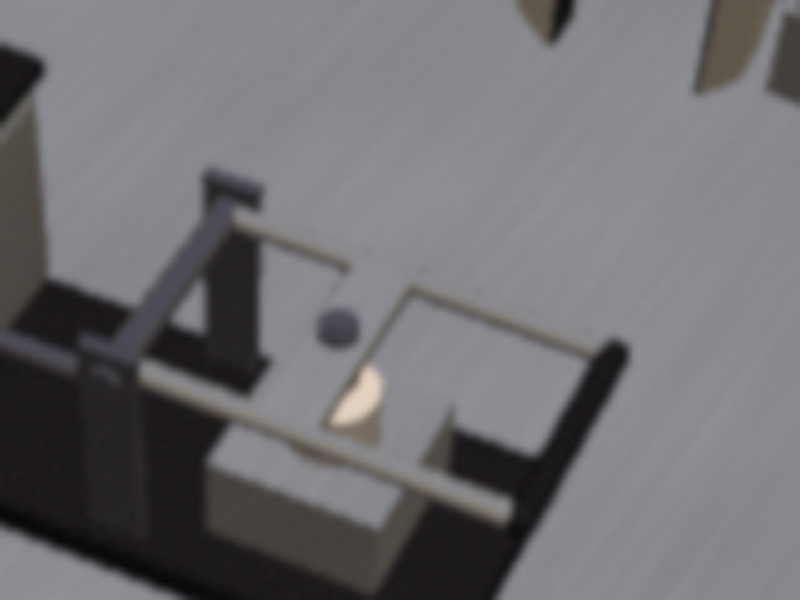

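View pics/scene11.png

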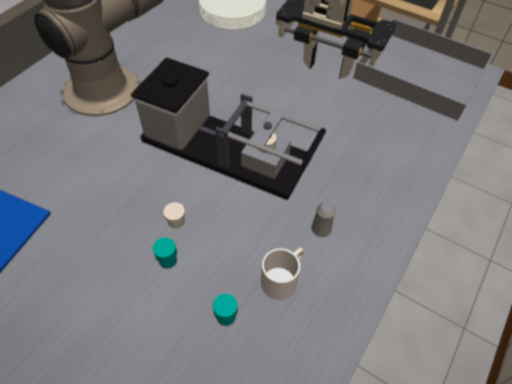

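```bash
python3 -c "
from plant import bot
print(bot.close_job())"
```

```text
the job is handed in; nothing more can be done
None
```

The new cartridge is seated in the cradle with the clamp shut on it. I handed the job in at about 29 s of the 72 s allowed, and no verdict was reported.

**What I did**
- I picked the taller white cartridge and stood it nose down in the cradle. A sideways force of about 5 N showed I was slightly off centre, so I corrected by about 2 mm and let go. It was then resting raised on the ejector, with its origin about 47 mm above the counter.
- I swung the clamp over by its handle and pressed in small steps. The handle force was about 7 N while swinging and rose from about 8 N to 11 N while driving. It then climbed steeply, as expected once the cartridge is home. I stopped at 15.7 N, eased off, opened the fingers and lifted clear.

**Last checks**
- **Clamp:** it stayed where I left it after release, about 0.04 rad from level.
- **Cartridge:** it was found at about (538, 20) mm with its origin 36.5 to 39.4 mm high, against 40 mm when flush. That agrees within the roughly 4 mm accuracy of the detection.
- **Other things:** the spent cartridge, mug and shaker were found within detection error of where they started, and the robot was touching nothing.

**Uncertain or in disagreement**
- The cradle's place in the images (x about 542 mm) and where the cartridge settled by feel (x about 538.5 mm at the tool) differ by roughly 3 mm. I trusted the feel.
- I could not measure the clamp's force on the cartridge after release. I estimated about 17 N from the handle force.

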